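# Screw the hose elbow into the clamped fitting and clock it to the pointer

## Robot

A 6-joint arm with a two-finger parallel gripper is mounted at the origin on the work surface. World frame = base frame: x ahead of the robot, y to its left, z up, the work surface at z = 0. Lengths are in mm, angles in rad, forces in N, time in s.
With the tool pointing down it reaches from about 300 to 775 mm from the base axis. Payload 14.6 kg.
Tool frame: the origin (TCP) lies between the finger pads; the fingertips stand 19 mm ahead of it and the grasp point (between the pads) is the TCP; x points along the fingers, y is the direction in which the jaws open and shut, and the axes are right-handed (so a half turn about x gives the same grasp; the last joint's range is limited). The gripper opens to 94 mm and grips with 3 to 60 N. Pads are 16 mm wide; open, the fingers measure 119 mm over their backs; the gripper's body (75 mm by 177 mm) begins 78 mm behind the grasp point.
Start: joints at [1.21, 0.3, 1.521, -0, 1.321, -0.067], TCP at [159.273, 526.423, 224.446] pointing down, gripper open.
Joint ranges: [-3.03, 3.03], [-0.79, 2.21], [0.23, 2.52], [-1.04, 4.18], [0, 3.07], [-2.55, 2.55]. Speed limits (rad/s): [2.22, 2.22, 2.57, 3.14, 3.14, 3.14].

## Interface

Orientations are given as [roll, pitch, yaw] about the fixed x, y, z axes, in that order (R = Rz(yaw) Ry(pitch) Rx(roll)).
In Python, from cell import manip gives the robot as it stands.
- The arm moves only by the tool jog_arm, never from a script. Its argument "series" is one flat list of numbers, 7 for each row, row after row: the turn, a rotation vector about the world's x, y, z in rad, then the shift along the world's x, y, z in m, then the opening, from -1 (shut) to 1 (fully open). A call has 1 to 20 rows; each row is the pose to reach, as a shift and turn from the pose commanded when the call began; what a row does not reach only later rows make up. A row lasts 1/8 s, in which the tool goes at most 62.5 mm and 10.7 degrees, less where a joint would pass 70% of its speed; a pose out of reach is approached as far as the arm can. A call with a gripper value outside its range is refused whole. The fingers move at their own pace and stop on an object; "squeeze" is the grip in N (left out, the last holds). Time passes only in rows, so rows that repeat a pose let the fingers close. It gives the time, the measured TCP pose, the force and the opening at its end, in the units of the state.
- manip.read_state(): the state, without advancing time (a new reading comes with each control period).
- manip.camera(name): name is "scene" or "top"; returns a dict with "color" (480x640x3 uint8, blue, green, red), "range_z" (480x640 float32, mm along the optical axis (not along the pixel's ray), 0 where there is no reading), "fx", "fy", "cx", "cy" (pixels), "pose" (4x4, takes a point from camera to world coordinates). Camera axes: x right, y down, z forward; pixel columns grow to the right and rows downward; lengths in mm; the calibration is good to about 2 mm. A picture is of the moment at which its call begins.
- manip.sign_off(): hands the job in, once; it reports no verdict.
The state is a dict: "clock": time; "joints": joint angles; "qd": joint speeds; "effort": joint torques, N m; "eef_pos": TCP position; "eef_rot": TCP orientation; "wrist_force": force on the tool from outside, world axes, zero at the start; "moment": the same for the moment, N m; "finger_gap": finger opening in mm.
Only numpy, scipy, OpenCV 4.12 (cv2) and the standard library are available. Lean on these libraries where they do the work, as an engineer would, in place of code of your own. Each camera call takes 0.05 s, during which the arm holds its last target.

## Task

Take the brass hose elbow out of the wooden rack and start it in the fitting clamped in the bench vise: press it only lightly and feel for the place where it drops in. Then screw it clockwise, feel the resistance rise as it comes down snug, stop when its hose outlet stands right over the fitting's pointer without overshooting, and let go, leaving it sitting down in the fitting. Do not force it, and leave the other things where they are.

Things in the scene. Friction and masses are not known exactly. Their poses are not given: they have to be found in the camera images.
- elbow_block (a point): Brass hose elbow, loose, about 0.4 kg, upright in one hole of the wooden rack, collar on the rack's top; the only fitting with a sideways outlet. The point is the centre of its gripping block: 30 mm along x, 28 mm across y, 42 mm high (grip it across y). Elbow axes: z up its axis, x towards the outlet. A collar, 48 mm wide, 6 mm thick, has its underside 27 mm below this point.
- elbow_foot (a point): Lower end of the elbow, on its axis, 63 mm below the block's centre; same axes. Under the collar comes a round spigot 34 mm thick, 23 mm long, tapered at its foot, then an off-centre flat tang, 28 mm (along x) by 10 mm (across y, its middle at y = +3 mm), the lowest 13 mm.
- outlet_tip (a point): Tip of the elbow's barbed hose outlet, a stub 13 mm thick (barbs 17 mm) that runs level from the block, 51 mm from the elbow's axis along its x, at the height of the block's centre.
- mouth (a point): Centre of the open mouth, at its rim 112 mm above the table, of the brass female fitting (56 mm outside, 36 mm bore) clamped upright in a blue bench vise (jaw tops 88 mm high). x points along the fitting's flat pointer, z up. Elbow on top but not dropped in: block centre about 41 mm above the rim; dropped in: 29 mm; screwed home: 28 mm, the collar 1 mm clear of the rim.
- bore (a point): In the bore, 22 mm under the rim (axes as mouth): top of a threaded insert whose 12 mm deep slot takes the tang at one angle only (within about 5 degrees, 1.2 mm to spare a side). That angle differs each time and is not measured: it fits with the outlet somewhere 30 to 80 degrees anticlockwise (from above) of the pointer. To find it: rest lightly, lift a little, turn, try again.
- pointer_tip (a point): Tip of the flat brass pointer, 6 mm wide, sticking out level under the rim to 62 mm from the mouth's centre; the outlet must end above it. Dropped in, elbow and insert screw clockwise together at an even 0.12 N m, sinking 1 mm per rad; over the last 17 degrees before the pointer resistance rises, to about 0.3 N m. They stay where left.
- rack: Wooden rack block, fixed, 90 mm (x) by 270 mm (y) by 45 mm high, with three holes 39 mm in diameter, 90 mm apart along y. Origin: middle of its underside. The elbow, a straight hex nipple and a square-headed plug stand in the holes in any order, each standing 39 mm or less above the rack's top except the elbow, which stands 48 mm above.
- nipple: Straight brass pipe nipple with a hex of 43 mm, standing in the rack; must be left there. Origin on its axis, 30 mm under the rack's top.
- plug: Brass plug with a round flange of 48 mm and an 18 mm square head, standing in the rack; must be left there. Origin on its axis, 30 mm under the rack's top.
- spanner: Steel spanner lying on the table, 200 mm long; to be left alone. Origin at its middle.
- mug: Orange plastic mug, 76 mm wide, 90 mm high; to be left alone. Origin under its centre.
- dish: Terracotta bowl, 110 mm wide, 35 mm high; to be left alone. Origin under its centre.
- pot: Small terracotta cup, 56 mm wide, 55 mm high; to be left alone. Origin under its centre.
- tin: Steel tin, 50 mm wide, 50 mm high; to be left alone. Origin under its centre.
There are look-alikes about, which are no part of the job. What is shaped like the part that bears elbow_block but grey or turquoise is not meant.

How it is judged (in metres and radians):
On the way:
1. the elbow has dropped into the thread (block centre less than 34 mm above the rim, axis within 4 mm of the mouth's) with its outlet still at least 14 degrees anticlockwise of the pointer (horizontal distance between elbow_block and mouth below 0.004 m and z of elbow_block in the frame of mouth below 0.034 m and y of outlet_tip in the frame of mouth above 0.0125 m), for 0.1 s.
At the end, for the whole second after the job is handed in: The elbow sits down in the clamped fitting, released and at rest: axis within 4 mm of the mouth's, block centre less than 31 mm above the rim (28 when fully home), tilted less than 5 degrees, its outlet within 9 mm (10 degrees) of straight above the pointer (horizontal distance between elbow_block and mouth below 0.004 m and z of elbow_block in the frame of mouth below 0.031 m and angle between elbow_block's own z axis and vertical below 0.09 rad and x of outlet_tip in the frame of mouth above 0.04 m and y of outlet_tip in the frame of mouth between -0.009 and 0.009 m and linear speed of elbow below 0.02 m/s); the robot touches nothing.
It fails at once if the elbow is forced: pressed on the clamped fitting with more than 40 N before it has dropped in (contact force between elbow and vise above 40 N and z of elbow_block in the frame of mouth above 0.036 m).
It fails at once if the elbow is forced: more than 80 N between it and the clamped fitting at any time (contact force between elbow and vise above 80 N).
It fails at once if overtightened: screwed more than 17 degrees past the pointer (horizontal distance between elbow_block and mouth below 0.005 m and z of elbow_block in the frame of mouth below 0.033 m and x of outlet_tip in the frame of mouth above 0 m and y of outlet_tip in the frame of mouth below -0.015 m).
It fails at once if another thing is moved by more than 25 mm (distance of any of nipple, plug, spanner, mug, dish, pot, tin from where it was at the start of the episode above 0.025 m).
It also fails if it takes over 61 s, if anything falls off the work surface, if the arm or the gripper's body presses on something with over 40 N, if the wrist force passes 120 N, or if a joint passes its speed limit or range.

## Working session

There is one attempt and no reset: what is moved stays moved. The work goes in short steps, Python scripts to look and compute and a tool call to move; the robot and the scene stay as the last step left them, time stands still between calls to the robot, and variables do not carry over. Pictures are saved under pics/ and viewed, and the job is handed in when it is done.

Besides the shell and the picture viewer there is one more tool, called in YAML: its name, and indented under it one key for each argument. jog_arm: Moves the arm, as the interface text tells. Its arguments: {"type":"object","properties":{"series":{"type":"array","items":{"type":"number"}},"squeeze":{"type":"number"}},"required":["series"]}

```bash
ls; mkdir -p pics; python3 - <<'E'
from cell import manip
import cv2,numpy as np
s=manip.read_state(); print(s)
for n in("scene","top"):
    c=manip.camera(n); cv2.imwrite(f"pics/{n}0.png",c["color"]); np.savez(f"{n}0.npz",**c); print(n,c["fx"],c["cx"],c["cy"],c["pose"].round(3).tolist())
E
```

```text
pics
{'clock': 0.0, 'joints': array([ 1.21038878e+00,  3.00490583e-01,  1.52159303e+00, -1.45858111e-05,
        1.32070454e+00, -6.65787117e-02]), 'qd': array([-1.05812337e-03, -5.69210766e-05,  1.97727549e-03, -7.48289202e-04,
       -1.55539050e-03, -1.02755513e-03]), 'effort': array([-7.48571620e-04, -5.31818676e+01, -3.52739418e+01,  7.08112679e-02,
        2.44912470e-02, -1.01363171e-04]), 'eef_pos': array([159.19809719, 526.19766444, 223.87058025]), 'eef_rot': array([-1.62555817,  1.56960074, -1.91938339]), 'wrist_force': array([0.03970272, 0.69363372, 0.75322231]), 'moment': array([ 0.03706175,  0.00137519, -0.01749587]), 'finger_gap': 93.89434470449984}
scene 520.1574343999015 333.7723084605067 247.7851393379874 [[-0.759, 0.538, -0.366, 919.663], [0.651, 0.629, -0.426, 447.596], [0.001, -0.561, -0.828, 904.59], [0.0, 0.0, 0.0, 1.0]]
top 595.0901895893135 317.16603063748147 248.28029598277539 [[0.028, -0.987, 0.157, 363.659], [-0.999, -0.031, -0.018, 57.652], [0.023, -0.157, -0.987, 1301.964], [0.0, 0.0, 0.0, 1.0]]
```

View pics/scene0.png

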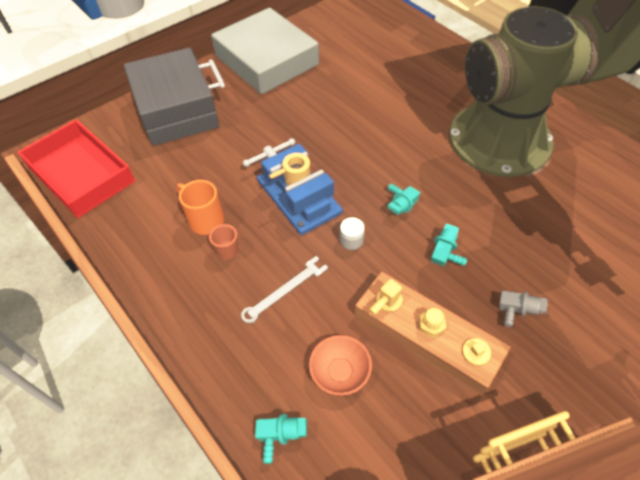

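View pics/top0.png

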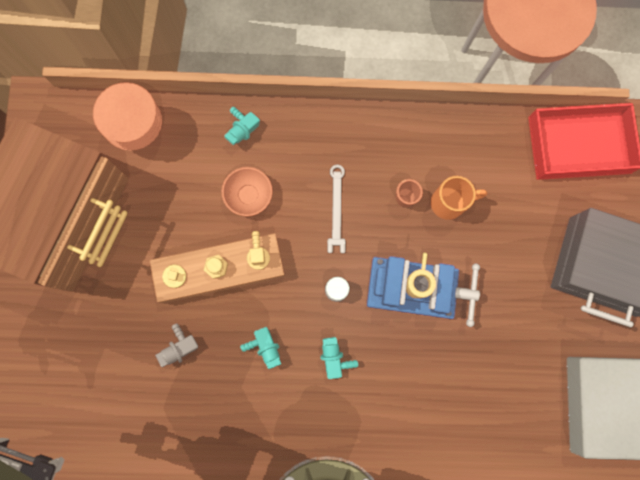

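The brass elbow is in the rack in the top view at about (257,257), with its outlet pointing to (256,236). The other elbow shapes are turquoise at (242,127), (265,348) and (335,358), and grey at (178,347). Only the rack one is brass with a sideways outlet. The fitting is at (422,284), with its pointer going up to (424,255). I'll confirm in enlarged crops.

```bash
python3 - <<'E'
import cv2,numpy as np
c=np.load("top0.npz")
im=c["color"]
a=cv2.resize(im[220:310,215:305],None,fx=6,fy=6,interpolation=cv2.INTER_CUBIC)
b=cv2.resize(im[240:330,370:460],None,fx=6,fy=6,interpolation=cv2.INTER_CUBIC)
o=np.hstack([a,b]); o=cv2.resize(o,(800,400)); cv2.imwrite("pics/crop0.png",o)
P=c["pose"];f=c["fx"];fy=c["fy"]
D=c["range_z"]
print(D[250:264:2,250:266:2].round()); 
def pt(u,v,d=None):
    d=D[int(round(v)),int(round(u))] if d is None else d
    return (P@np.array([(u-c["cx"])/f*d,(v-c["cy"])/fy*d,d,1]))[:3].round(1)
# world height maps
vv,uu=np.mgrid[0:480,0:640]
W=np.stack([(uu-c["cx"])/f*D,(vv-c["cy"])/fy*D,D,np.ones_like(D)],-1)@P.T
np.save("W.npy",W)
print(W[232:264:2,246:268:2,2].round().astype(int))
print(W[250:310:3,400:446:3,2].round().astype(int))
E
```

```text
[[1225. 1220. 1221. 1221. 1220. 1220. 1222. 1258.]
 [1214. 1219. 1219. 1219. 1216. 1217. 1221. 1249.]
 [1219. 1220. 1218. 1220. 1220. 1218. 1219. 1245.]
 [1219. 1216. 1217. 1221. 1218. 1221. 1217. 1241.]
 [1257. 1216. 1216. 1216. 1220. 1215. 1221. 1229.]
 [1258. 1214. 1216. 1218. 1216. 1215. 1217. 1226.]
 [1259. 1214. 1213. 1221. 1215. 1218. 1218. 1227.]]
[[ 2  7  1  0 79 83 76 -2  2  0  2]
 [ 1 -1 -2  1 81 80 81  1  1 -1  0]
 [ 5  0  0  4 80 80 78  0 -1 46 48]
 [ 3  2  2  3 81 81 80 49 44 51 44]
 [47 46 47 47 80 82 78 46 47 44 45]
 [46 46 47 44 82 83 82 73 42 45 46]
 [46 49 46 45 77 78 76 47 45 48 49]
 [49 45 43 44 79 78 82 49 46 46 47]
 [51 48 48 46 77 88 92 92 95 48 52]
 [44 44 89 94 93 93 94 94 92 56 53]
 [45 47 99 95 94 94 97 97 92 65 51]
 [47 54 93 93 95 92 92 95 94 69 49]
 [47 49 92 96 95 91 94 91 95 71 48]
 [45 49 54 95 95 95 91 97 91 83 51]
 [49 53 52 96 94 93 94 95 94 85 51]
 [47 50 51 96 97 89 95 93 92 84 52]]
[[  3   6  -2   5   0   1   0  -4   4   3   2   2   9   5   1  -2]
 [  4   5   4   1   2  -2   6   2 108   3   1   0  -2  -4   0   1]
 [  3   5   1  -2   0   8   0  
[... 475 characters left out ...]
 104 114 113  86  87  84  87]
 [ 86  92  90 113 112  79  93  88  91  92 108 113  86  86  88  86]
 [ 84  86  88 113 119  81  83  90  89  94 105 116  91  90  92  94]
 [ 89  89  81 113 113  79  80  81  80  91 106 112  86  92  84  85]
 [ 88  90  65 101 111 111  92  81  79  92 112 111  92  91  86  91]
 [ 86  88  52  86 112 117 118 114 113 113 111  92  93  86  83  83]
 [ 87  89  53  55  92 108 114 111 110 112  67  87  87  91  86  92]
 [ 89  92  53  48  48  51  51  54  56  52  72  89  85  89  87  87]
 [ 87  93  23  18  14  26  35  44  45  48  70  86  91  87  85  86]
 [ 79  87  23  23  18  20  20  18  18  17  75  93  89  85  85  89]
 [ 20  20  18  23  19  20  20  13  18  18  79  87  88  92  89  85]]
```

View pics/crop0.png

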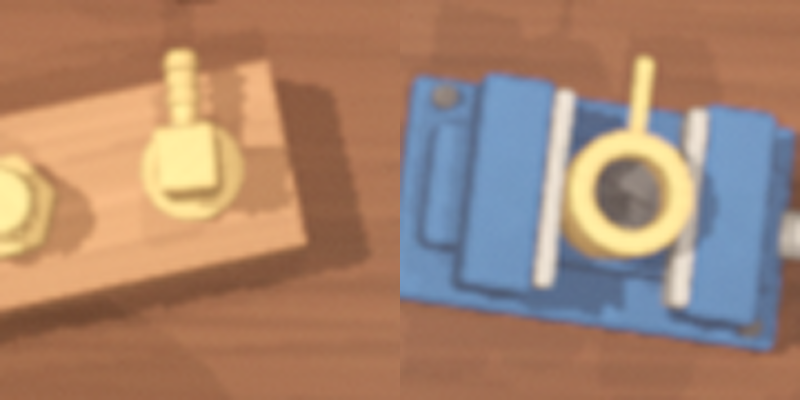

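```bash
cat > h.py <<'E'
import cv2,numpy as np
from scipy.optimize import least_squares
def cloud(c):
    D=c["range_z"];P=c["pose"]
    vv,uu=np.mgrid[0:480,0:640]
    W=(np.stack([(uu-c["cx"])/c["fx"]*D,(vv-c["cy"])/c["fy"]*D,D,np.ones_like(D)],-1)@P.T)[...,:3]
    W[D==0]=np.nan
    return W
def plane(c,u,v,z):
    P=c["pose"];d=P[:3,:3]@np.stack([(u-c["cx"])/c["fx"],(v-c["cy"])/c["fy"],np.ones(len(u))])
    o=P[:3,3]; return (o[:,None]+d*(z-o[2])/d[2]).T
E
python3 - <<'E'
from h import *
for n in("top","scene"):
    c=dict(np.load(n+"0.npz")); W=cloud(c)
    z=W[...,2]
    hsv=cv2.cvtColor(c["color"],cv2.COLOR_BGR2HSV)
    brass=(hsv[...,0]>15)&(hsv[...,0]<35)&(hsv[...,1]>60)
    # approx
    e0=np.array([0,0]);
    if n=="top":
        E0=W[257,257,:2]; F0=np.nanmean(W[270:298,410:436][ (z[270:298,410:436]>105)],0)[:2]
        print("init",E0,F0)
    r=np.hypot(W[...,0]-E0[0],W[...,1]-E0[1])
    m=(r<26)&(z>87)&(z<101)&brass
    v,u=np.nonzero(m); p=plane(c,u,v,93.)[:,:2]
    p=p[np.hypot(*(p-np.median(p,0)).T)<24]
    print(n,"block",len(p),p.mean(0),cv2.minAreaRect(p.astype(np.float32)), "zmean",z[m].mean())
    m=(r<70)&(z>72)&(z<86)&brass&(r>22)
    v,u=np.nonzero(m); p=plane(c,u,v,80)[:,:2]; 
    print(" outlet",len(p),p.mean(0), cv2.fitLine(p.astype(np.float32),cv2.DIST_HUBER,0,.01,.01).ravel(), p[np.argmax(np.hypot(*(p-E0).T))])
    r=np.hypot(W[...,0]-F0[0],W[...,1]-F0[1])
    m=(r<34)&(r>15)&(z>103)&brass
    v,u=np.nonzero(m); p=plane(c,u,v,112.)[:,:2]
    def res(q):
        rr=np.hypot(p[:,0]-q[0],p[:,1]-q[1]); return np.maximum(rr-28,0)+np.maximum(18-rr,0)
    s=least_squares(res,F0,loss="soft_l1"); print(" rim",len(p),p.mean(0),s.x,s.cost,cv2.minEnclosingCircle(p.astype(np.float32)),"z",z[m].mean())
    m=(r<75)&(r>32)&(z>95)&brass
    v,u=np.nonzero(m); p=plane(c,u,v,109)[:,:2]
    print(" pointer",len(p),p.mean(0),cv2.fitLine(p.astype(np.float32),cv2.DIST_HUBER,0,.01,.01).ravel(),p[np.argmax(np.hypot(*(p-F0).T))])
E
```

```text
init [533.67643214 157.48216029] [ 488.63409488 -178.09816216]
top block 197 [538.06517107 158.5254384 ] ((537.37646484375, 158.94285583496094), (30.99734115600586, 26.6202449798584), 2.621765613555908) zmean 94.2627331623088
 outlet 105 [572.52671464 162.64379379] [9.9778003e-01 6.6595696e-02 5.7241815e+02 1.6272810e+02] [588.37157506 169.50751886]
 rim 401 [ 489.0708616  -176.95107457] [ 489.1130945  -176.61272343] 25.20433019184485 ((491.22296142578125, -176.69044494628906), 30.917383193969727) z 112.38728226618257
 pointer 47 [ 536.04372385 -182.51238771] [ 9.8913223e-01 -1.4702852e-01  5.3936548e+02 -1.8295120e+02] [ 550.85980479 -182.33935972]
scene block 241 [540.42631506 162.33073145] ((540.6318359375, 162.7433319091797), (31.72742462158203, 28.66747283935547), 6.805851459503174) zmean 92.70254490382254
 outlet 172 [571.48913923 168.06077348] [ 9.9963433e-01 -2.7041364e-02  5.7255310e+02  1.6823790e+02] [591.79153325 175.17369811]
 rim 339 [ 493.55186605 -170.76212512] [ 492.63088882 -171.72939465] 85.67880666041106 ((493.3362731933594, -171.901123046875), 31.585430145263672) z 110.4339306730991
 pointer 61 [ 531.89727001 -173.18156628] [   0.7921177   -0.6103684  535.332     -174.73184  ] [ 553.45091898 -178.36537093]
```

```bash
python3 - <<'E'
from h import *
from scipy.spatial.transform import Rotation as R
M=R.from_euler("xyz",[-1.62555817,1.56960074,-1.91938339]).as_matrix(); print(M.round(3)); y=M[:,1]; print("y ang",np.degrees(np.arctan2(y[1],y[0])))
c=dict(np.load("top0.npz"))
q=lambda u,v,z: plane(c,np.array([u]),np.array([v]),z)[0,:2].round(1)
print("ptr",q(424.7,253.0,109),q(423.3,268.8,109),"ring",q(421.7,283.4,112))
# elbow crop coords /4.444
k=lambda x,y:(215+x/4.4444,220+y/4.4444)
print("tip",q(*k(180,52),74),"outlet root",q(*k(184,122),76),"block corners",[q(*k(*a),93) for a in((163,125),(213,123),(217,188),(167,196))])
s=dict(np.load("scene0.npz")); im=s["color"]
a=cv2.resize(im[270:330,360:420],(400,400),interpolation=cv2.INTER_CUBIC); b=cv2.resize(im[130:220,250:340],(400,400),interpolation=cv2.INTER_CUBIC)
cv2.imwrite("pics/crop1.png",np.hstack([a,b]))
E
```

```text
[[-0.     0.29   0.957]
 [-0.001  0.957 -0.29 ]
 [-1.    -0.001 -0.   ]]
y ang 73.1650572175202
ptr [ 550.9 -183.8] [ 518.4 -180.9] ring [ 488.3 -177.1]
tip [590.3 164.9] outlet root [556.7 161.3] block corners [array([552.3, 169.5]), array([553.9, 146.5]), array([523.7, 143.4]), array([519.3, 166.2])]
```

View pics/crop1.png

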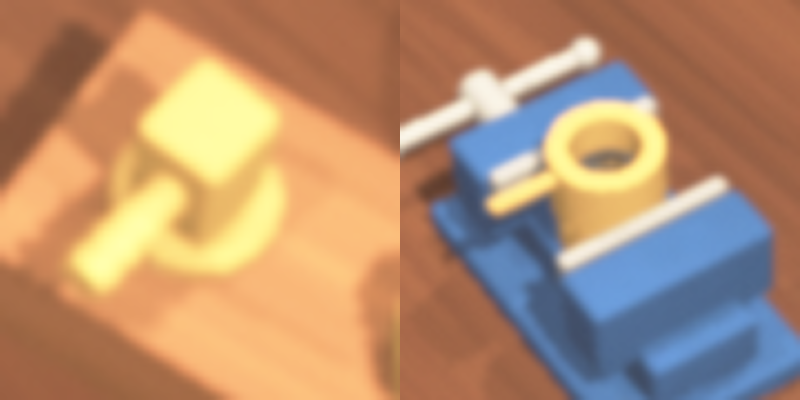

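jog_arm:
  series: [0,0,-0.18,0.025,-0.024,0,0.3,0,0,-0.36,0.05,-0.048,0,0.3,0,0,-0.54,0.075,-0.072,0,0.3,0,0,-0.72,0.1,-0.096,0,0.3,0,0,-0.9,0.125,-0.12,-0.01,0.3,0,0,-1.08,0.15,-0.144,-0.01,0.3,0,0,-1.26,0.175,-0.168,-0.01,0.3,0,0,-1.44,0.2,-0.192,-0.02,0.3,0,0,-1.62,0.225,-0.216,-0.02,0.3,0,0,-1.8,0.25,-0.24,-0.03,0.3,0,0,-1.98,0.275,-0.264,-0.03,0.3,0,0,-2.16,0.3,-0.288,-0.04,0.3,0,0,-2.34,0.325,-0.312,-0.04,0.3,0,0,-2.52,0.35,-0.336,-0.05,0.3,0,0,-2.7,0.37,-0.356,-0.06,0.3,0,0,-2.752,0.38,-0.366,-0.07,0.3,0,0,-2.752,0.38,-0.366,-0.08,0.3]
  squeeze: 25

```text
clock: 2.22
eef_pos: [539.2, 160.2, 143.6]
eef_rot: [0.045, 1.57, -3.0]
wrist_force: [-0.4, 0.9, -0.0]
finger_gap: 60.8
```

```bash
python3 - <<'E'
from cell import manip
from h import *
from scipy.spatial.transform import Rotation as R
s=manip.read_state(); print(s["clock"],s["joints"].round(2),s["eef_pos"],s["wrist_force"].round(1),s["moment"].round(2),s["finger_gap"])
M=R.from_euler("xyz",s["eef_rot"]).as_matrix();print(M.round(3),np.degrees(np.arctan2(M[1,1],M[0,1])))
c=manip.camera("scene"); np.savez("scene1.npz",**c); cv2.imwrite("pics/s1.png",cv2.resize(c["color"][190:350,300:500],(800,640))[:600])
q=lambda u,v,z: plane(c,np.array([u]),np.array([v]),z)[0,:2].round(1)
print("rim",q(296.4,163.1,112),"block",q(391.2,288.3,93))
E
```

```text
2.225 [0.22 0.41 1.58 0.   1.16 1.7 ] [539.24716353 160.19814898 143.58808241] [-0.4  0.9 -0. ] [-0.03  0.11 -0.04] 60.8403398364734
[[-0.001  0.097 -0.995]
 [-0.    -0.995 -0.097]
 [-1.     0.     0.001]] -84.41126134826683
rim [ 490.4 -171.3] block [539.9 163.5]
```

View pics/s1.png

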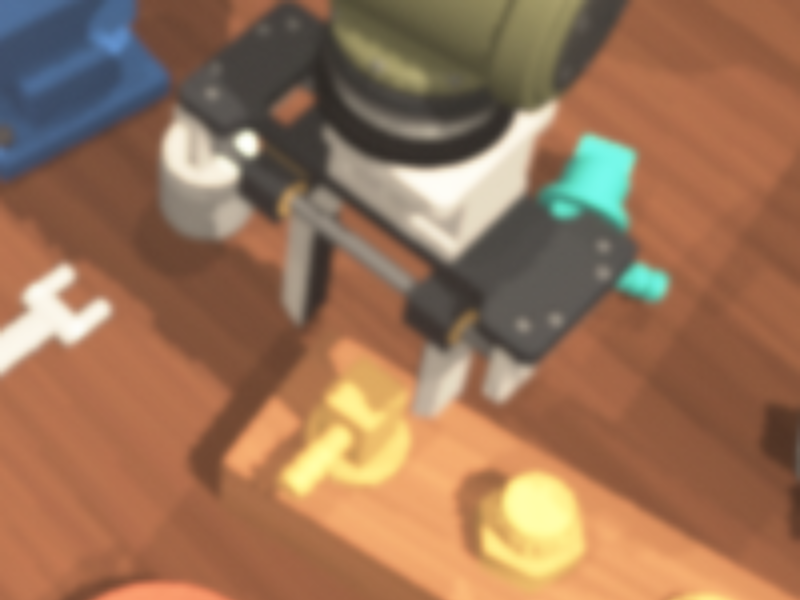

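The scene view shows the open fingers straddling the brass elbow: block at about crop (365,400), outlet tip at about (297,478), nipple clear at (530,520). I'll go down and grip.

jog_arm:
  series: [0,0,0,0,0,-0.02,0.3,0,0,0,0,0,-0.04,0.3,0,0,0,0,0,-0.06,0.3,0,0,0,0,0,-0.069,0.3,0,0,0,0,0,-0.069,0.3,0,0,0,0,0,-0.069,-0.2,0,0,0,0,0,-0.069,-0.6,0,0,0,0,0,-0.069,-0.6,0,0,0,0,0,-0.069,-0.6,0,0,0,0,0,-0.069,-0.6,0,0,0,0,0,-0.069,-0.6]
  squeeze: 30

```text
clock: 3.65
eef_pos: [539.4, 160.5, 75.7]
eef_rot: [-2.814, 1.57, 0.423]
wrist_force: [-1.1, 0.9, 3.8]
finger_gap: 28.2
```

```bash
cat > st.py <<'E'
from cell import manip
from h import *
from scipy.spatial.transform import Rotation as R
s=manip.read_state()
M=R.from_euler("xyz",s["eef_rot"]).as_matrix()
print(s["clock"],s["eef_pos"].round(2),"F",s["wrist_force"].round(1),"M",s["moment"].round(2),"gap",round(s["finger_gap"],1),"yaw_elbow",round(np.degrees(np.arctan2(M[1,1],M[0,1]))+90,2),"j6",s["joints"][5].round(2))
E
python3 st.py
```

```text
3.65 [539.37 160.47  75.69] F [-1.1  0.9  3.8] M [ 0.05  0.32 -0.05] gap 28.2 yaw_elbow 5.49 j6 1.7
```

jog_arm:
  series: [0,0,0,0,0,0.02,-0.6,0,0,0,0,0,0.05,-0.6,0,0,0,0,0,0.08,-0.6,0,0,0,0,0,0.11,-0.6,0,0,0.1,-0.005,-0.034,0.135,-0.6,0,0,0.22,-0.01,-0.068,0.14,-0.6,0,0,0.35,-0.015,-0.102,0.14,-0.6,0,0,0.48,-0.02,-0.136,0.14,-0.6,0,0,0.61,-0.025,-0.17,0.14,-0.6,0,0,0.74,-0.03,-0.204,0.14,-0.6,0,0,0.87,-0.035,-0.238,0.14,-0.6,0,0,1.0,-0.04,-0.272,0.14,-0.6,0,0,1.1,-0.045,-0.306,0.14,-0.6,0,0,1.14,-0.0494,-0.335,0.14,-0.6,0,0,1.14,-0.0494,-0.335,0.14,-0.6,0,0,1.14,-0.0494,-0.335,0.14,-0.6]

```text
clock: 5.65
eef_pos: [489.7, -174.1, 214.9]
eef_rot: [-1.786, 1.57, 2.591]
wrist_force: [-0.5, 0.1, -4.4]
finger_gap: 27.9
```

```bash
python3 st.py; python3 - <<'E'
from cell import manip
from h import *
for n,(y,x) in dict(scene=(70,210),top=(200,350)).items():
    c=manip.camera(n); np.savez(n+"2.npz",**c); cv2.imwrite(f"pics/{n}2.png",cv2.resize(c["color"][y:y+120,x:x+160],(800,600),interpolation=cv2.INTER_CUBIC))
E
```

```text
5.65 [ 489.71 -174.11  214.94] F [-0.5  0.1 -4.4] M [-0.04  0.11  0.05] gap 27.9 yaw_elbow 70.77 j6 -0.08
```

View pics/scene2.png

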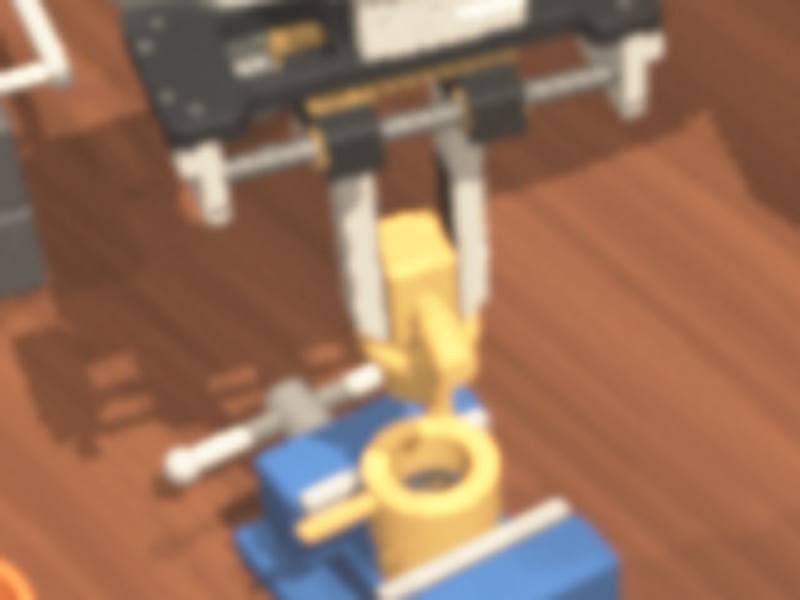

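View pics/top2.png

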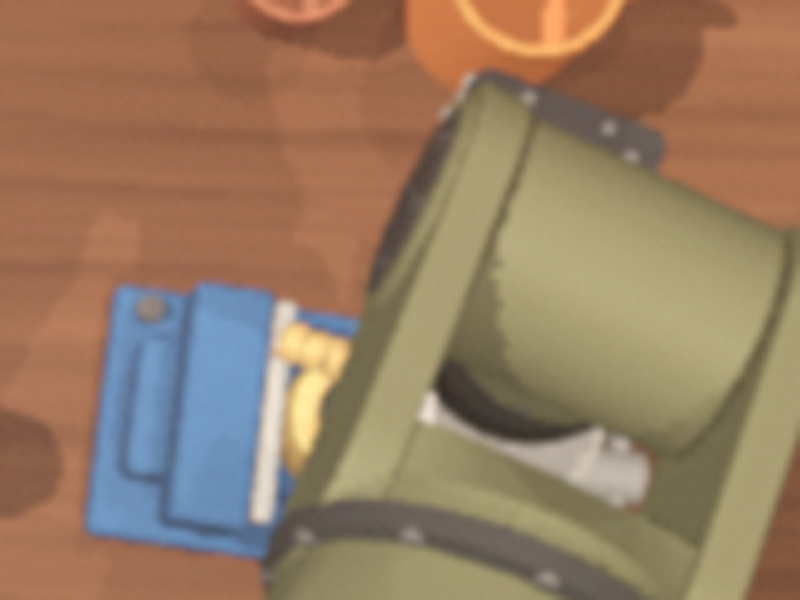

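```bash
python3 - <<'E'
from h import *
c=dict(np.load("scene2.npz"))
im=cv2.resize(c["color"][105:165,275:325],None,fx=12,fy=12,interpolation=cv2.INTER_CUBIC)[:600]
im=cv2.resize(c["color"][105:155,270:330],(720,600),interpolation=cv2.INTER_CUBIC)
cv2.imwrite("pics/s2b.png",im)
# predicted projections: block top corners assuming elbow axis at TCP+off, in scene cam w/ rim bias
Pi=np.linalg.inv(c["pose"])
def proj(p):
    q=Pi@np.append(p,1); return np.array([q[0]/q[2]*c["fx"]+c["cx"],q[1]/q[2]*c["fy"]+c["cy"]])
th=np.radians(70.8);ex=np.array([np.cos(th),np.sin(th)]);ey=np.array([-ex[1],ex[0]])
for nm,ctr in dict(tcp=[489.7,-174.1],rim=[490.4,-171.3]).items():
    print(nm,[((proj(np.append(np.array(ctr)+a*ex+b*ey,232.4))-[270,105])*12).round().tolist() for a,b in((15,14),(15,-14),(-15,-14),(-15,14),(0,0))],"tip",((proj(np.append(np.array(ctr)+51*ex,211.4))-[270,105])*12).round())
    print([((proj(np.append(np.array(ctr)+24*np.array([np.cos(t),np.sin(t)]),z))-[270,105])*12).round().tolist() for z in (187.4,) for t in np.arange(0,6.28,.785)])
E
```

```text
tcp [[380.0, 189.0], [210.0, 235.0], [149.0, 112.0], [317.0, 68.0], [264.0, 150.0]] tip [379. 465.]
[[165.0, 431.0], [264.0, 468.0], [374.0, 443.0], [429.0, 371.0], [398.0, 296.0], [300.0, 260.0], [192.0, 284.0], [136.0, 354.0]]
rim [[388.0, 201.0], [217.0, 246.0], [157.0, 123.0], [325.0, 79.0], [272.0, 162.0]] tip [387. 476.]
[[172.0, 443.0], [272.0, 480.0], [382.0, 454.0], [437.0, 382.0], [405.0, 307.0], [307.0, 271.0], [200.0, 295.0], [143.0, 366.0]]
```

View pics/s2b.png

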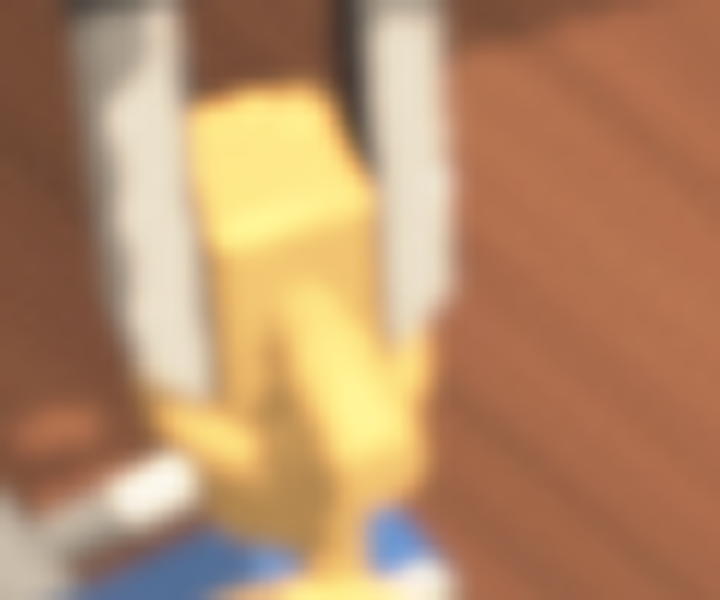

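The held elbow's block corners, at crop (378,198), (217,250) and (325,85), match the corners predicted for an elbow right above the mouth to under 1 mm. I'll lower it carefully.

jog_arm:
  series: [0,0,0,0,0,-0.015,-0.6,0,0,0,0,0,-0.03,-0.6,0,0,0,0,0,-0.034,-0.6,0,0,0,0,0,-0.036,-0.6,0,0,0,0,0,-0.038,-0.6,0,0,0,0,0,-0.038,-0.6]
  squeeze: 25

```text
clock: 6.5
eef_pos: [489.9, -174.6, 177.6]
eef_rot: [1.528, 1.571, -0.377]
wrist_force: [-0.1, -0.2, -4.3]
finger_gap: 28.0
```

```bash
python3 st.py
```

```text
6.5 [ 489.93 -174.59  177.57] F [-0.1 -0.2 -4.3] M [-0.07  0.11 -0.04] gap 28.0 yaw_elbow 70.81 j6 -0.08
```

jog_arm:
  series: [0,0,0,0,0,-0.002,-0.6,0,0,0,0,0,-0.004,-0.6,0,0,0,0,0,-0.006,-0.6,0,0,0,0,0,-0.007,-0.6,0,0,0,0,0,-0.007,-0.6]

```text
clock: 7.12
eef_pos: [489.8, -174.6, 170.4]
eef_rot: [-1.474, 1.571, 2.903]
wrist_force: [-0.2, -0.1, -4.7]
finger_gap: 28.0
```

```bash
python3 st.py
```

```text
7.125 [ 489.85 -174.6   170.37] F [-0.2 -0.1 -4.7] M [-0.08  0.1   0.01] gap 28.0 yaw_elbow 70.8 j6 -0.08
```

jog_arm:
  series: [0,0,0,0,0,-0.002,-0.6,0,0,0,0,0,-0.004,-0.6,0,0,0,0,0,-0.006,-0.6,0,0,0,0,0,-0.008,-0.6,0,0,0,0,0,-0.009,-0.6,0,0,0,0,0,-0.009,-0.6]

```text
clock: 7.88
eef_pos: [489.8, -174.6, 161.4]
eef_rot: [-1.698, 1.571, 2.679]
wrist_force: [-0.4, -0.3, -4.1]
finger_gap: 27.7
```

```bash
python3 st.py
```

```text
7.875 [ 489.84 -174.58  161.36] F [-0.4 -0.3 -4.1] M [-0.13  0.11 -0.06] gap 27.7 yaw_elbow 70.8 j6 -0.08
```

jog_arm:
  series: [0,0,0,0,0,-0.001,-0.6,0,0,0,0,0,-0.002,-0.6,0,0,0,0,0,-0.003,-0.6,0,0,0,0,0,-0.004,-0.6,0,0,0,0,0,-0.0045,-0.6,0,0,0,0,0,-0.0045,-0.6]

```text
clock: 8.62
eef_pos: [489.9, -174.6, 156.9]
eef_rot: [-1.533, 1.571, 2.844]
wrist_force: [-1.0, 0.5, -4.5]
finger_gap: 27.9
```

```bash
python3 st.py
```

```text
8.625 [ 489.86 -174.57  156.9 ] F [-1.   0.5 -4.5] M [-0.1   0.1  -0.02] gap 27.9 yaw_elbow 70.8 j6 -0.08
```

jog_arm:
  series: [0,0,0,0,0,-0.0005,-0.6,0,0,0,0,0,-0.001,-0.6,0,0,0,0,0,-0.0015,-0.6,0,0,0,0,0,-0.0015,-0.6]

```text
clock: 9.12
eef_pos: [490.0, -174.6, 156.1]
eef_rot: [1.52, 1.57, -0.386]
wrist_force: [-3.2, 1.7, 5.1]
finger_gap: 27.9
```

```bash
python3 st.py
```

```text
9.125 [ 490.03 -174.61  156.11] F [-3.2  1.7  5.1] M [ 0.31  0.85 -0.07] gap 27.9 yaw_elbow 70.81 j6 -0.08
```

Contact: about 10 N at TCP z 156.1, i.e. the block about 41 mm above the rim, so it's resting on the insert and not in the slot. Next I'll lift, turn clockwise 7° and try again.

jog_arm:
  series: [0,0,0,0,0,0.0025,-0.6,0,0,-0.122,0,0,0.0025,-0.6,0,0,-0.122,0,0,0.001,-0.6,0,0,-0.122,0,0,0,-0.6,0,0,-0.122,0,0,0,-0.6]

```text
clock: 9.75
eef_pos: [489.6, -174.4, 155.1]
eef_rot: [-1.565, 1.57, 2.692]
wrist_force: [-2.2, 0.6, -3.8]
finger_gap: 27.6
```

```bash
python3 st.py
```

```text
9.75 [ 489.61 -174.44  155.08] F [-2.2  0.6 -3.8] M [0.1  0.39 0.03] gap 27.6 yaw_elbow 63.9 j6 0.04
```

jog_arm:
  series: [0,0,0,0,0,-0.0005,-0.6,0,0,0,0,0,-0.001,-0.6,0,0,0,0,0,-0.0015,-0.6,0,0,0,0,0,-0.0015,-0.6]

```text
clock: 10.25
eef_pos: [489.7, -174.5, 153.8]
eef_rot: [-1.515, 1.57, 2.741]
wrist_force: [-3.1, 1.2, -4.9]
finger_gap: 27.8
```

```bash
python3 st.py
```

```text
10.25 [ 489.7  -174.51  153.81] F [-3.1  1.2 -4.9] M [ 0.32  0.83 -0.06] gap 27.8 yaw_elbow 63.82 j6 0.04
```

Past 156 there's no rise in force, so it's dropping in at about 70° from the pointer. I'll follow it down.

jog_arm:
  series: [0,0,0,-0.0003,0,-0.001,-0.6,0,0,0,-0.0003,0,-0.002,-0.6,0,0,0,-0.0003,0,-0.003,-0.6,0,0,0,-0.0003,0,-0.004,-0.6,0,0,0,-0.0003,0,-0.004,-0.6]

```text
clock: 10.88
eef_pos: [489.5, -174.5, 149.8]
eef_rot: [-1.383, 1.571, 2.873]
wrist_force: [-3.4, 1.7, -4.2]
finger_gap: 27.7
```

```bash
python3 st.py
```

```text
10.875 [ 489.51 -174.55  149.8 ] F [-3.4  1.7 -4.2] M [ 0.25  0.83 -0.01] gap 27.7 yaw_elbow 63.82 j6 0.04
```

jog_arm:
  series: [0,0,0,-0.0003,0.0002,-0.001,-0.6,0,0,0,-0.0003,0.0002,-0.002,-0.6,0,0,0,-0.0003,0.0002,-0.003,-0.6,0,0,0,-0.0003,0.0002,-0.004,-0.6,0,0,0,-0.0003,0.0002,-0.004,-0.6]

```text
clock: 11.5
eef_pos: [489.3, -174.4, 145.9]
eef_rot: [1.735, 1.571, -0.293]
wrist_force: [-0.3, 0.4, -4.5]
finger_gap: 27.6
```

```bash
python3 st.py
```

```text
11.5 [ 489.32 -174.42  145.86] F [-0.3  0.4 -4.5] M [ 0.05  0.35 -0.02] gap 27.6 yaw_elbow 63.81 j6 0.04
```

jog_arm:
  series: [0,0,0,0,0,-0.0005,-0.6,0,0,0,0,0,-0.001,-0.6,0,0,0,0,0,-0.0015,-0.6,0,0,0,0,0,-0.002,-0.6,0,0,0,0,0,-0.002,-0.6]

```text
clock: 12.12
eef_pos: [489.4, -174.4, 144.5]
eef_rot: [1.58, 1.57, -0.448]
wrist_force: [-3.8, 1.8, 5.4]
finger_gap: 27.7
```

```bash
python3 st.py
```

```text
12.125 [ 489.39 -174.42  144.45] F [-3.8  1.8  5.4] M [ 0.36  0.99 -0.03] gap 27.7 yaw_elbow 63.82 j6 0.04
```

Bottomed at 144.5, with the block about 29 mm above the rim: dropped in. Now I'll screw clockwise, following the sink.

jog_arm:
  series: [0,0,-0.1,0,0,0.0002,-0.6,0,0,-0.2,0,0,0.0001,-0.6,0,0,-0.3,0,0,0,-0.6,0,0,-0.4,0,0,-0.0001,-0.6,0,0,-0.5,0,0,-0.0002,-0.6,0,0,-0.6,0,0,-0.0003,-0.6,0,0,-0.7,0,0,-0.0004,-0.6]

```text
clock: 13.0
eef_pos: [489.9, -174.9, 144.1]
eef_rot: [2.092, 1.568, -0.638]
wrist_force: [0.4, -2.3, 1.2]
finger_gap: 27.8
```

```bash
python3 st.py
```

```text
13.0 [ 489.89 -174.94  144.07] F [ 0.4 -2.3  1.2] M [-0.56 -0.01  0.17] gap 27.8 yaw_elbow 23.53 j6 0.75
```

jog_arm:
  series: [0,0,-0.08,0,0,-0.0001,-0.6,0,0,-0.16,0,0,-0.0002,-0.6,0,0,-0.235,0,0,-0.0002,-0.6,0,0,-0.235,0,0,-0.0002,-0.6]

```text
clock: 13.5
eef_pos: [489.9, -175.0, 143.8]
eef_rot: [2.298, 1.568, -0.664]
wrist_force: [2.1, -5.1, 1.0]
finger_gap: 27.7
```

```bash
python3 st.py;python3 - <<'E'
from cell import manip
from h import *
c=manip.camera("scene"); np.savez("scene3.npz",**c); cv2.imwrite("pics/scene3.png",cv2.resize(c["color"][100:190,240:360],(800,600),interpolation=cv2.INTER_CUBIC))
E
```

```text
13.5 [ 489.87 -175.02  143.81] F [ 2.1 -5.1  1. ] M [-1.11 -0.16  0.06] gap 27.7 yaw_elbow 10.27 j6 0.98
```

View pics/scene3.png

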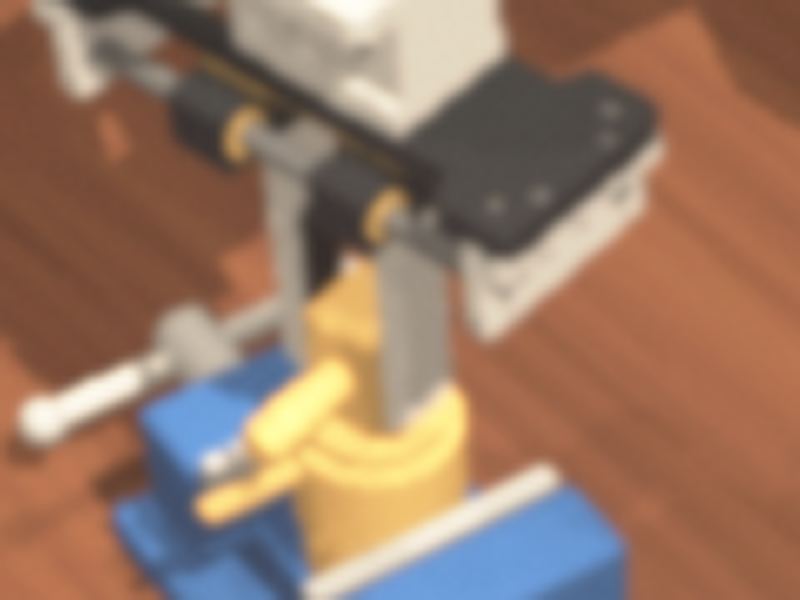

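```bash
python3 - <<'E'
from h import *
c=dict(np.load("scene3.npz"));Pi=np.linalg.inv(c["pose"])
def proj(p):
    q=Pi@np.append(p,1); return ((np.array([q[0]/q[2]*c["fx"]+c["cx"],q[1]/q[2]*c["fy"]+c["cy"]])-[240,100])*6.667).round()
for C in ([490.4,-171.3],):
  for a in (-12,-9,-6,-3,0,3): 
    t=np.radians(a);d=np.array([np.cos(t),np.sin(t)]); print(a,"ptr",proj(np.append(C+62*d,109)),proj(np.append(C+32*d,109)))
  for a in(4,7,10,13):
    t=np.radians(a);d=np.array([np.cos(t),np.sin(t)]);print(a,"outlet tip",proj(np.append(C+51*d,140.3)),proj(np.append(C+20*d,140.3)))
E
```

```text
-12 ptr [195. 499.] [284. 464.]
-9 ptr [200. 506.] [286. 467.]
-6 ptr [205. 512.] [289. 471.]
-3 ptr [211. 519.] [292. 474.]
0 ptr [217. 525.] [295. 477.]
3 ptr [223. 531.] [298. 480.]
4 outlet tip [244. 443.] [321. 390.]
7 outlet tip [250. 448.] [324. 391.]
10 outlet tip [256. 452.] [326. 393.]
13 outlet tip [263. 456.] [329. 395.]
```

jog_arm:
  series: [0,0,-0.06,0,-0.0003,-0.0001,-0.6,0,0,-0.12,0,-0.0003,-0.0001,-0.6,0,0,-0.17,0,-0.0003,-0.0001,-0.6,0,0,-0.17,0,-0.0003,-0.0001,-0.6]

```text
clock: 14.05
eef_pos: [489.8, -175.3, 143.7]
eef_rot: [2.337, 1.568, -0.794]
wrist_force: [0.7, -5.6, 0.9]
finger_gap: 28.4
```

```bash
python3 st.py
```

```text
14.05 [ 489.76 -175.35  143.7 ] F [ 0.7 -5.6  0.9] M [-1.41 -0.17  0.22] gap 28.4 yaw_elbow 0.58 j6 1.15
```

jog_arm:
  series: [0,0,-0.05,0,-0.0003,0,-0.6,0,0,-0.1,0,-0.0003,-0.0001,-0.6,0,0,-0.11,0,-0.0003,-0.0001,-0.6,0,0,-0.11,0,-0.0003,-0.0001,-0.6]

```text
clock: 14.55
eef_pos: [489.7, -175.6, 143.6]
eef_rot: [2.445, 1.569, -0.796]
wrist_force: [1.7, -5.2, 1.7]
finger_gap: 28.0
```

```bash
python3 st.py;python3 - <<'E'
from cell import manip
from h import *
c=manip.camera("scene"); np.savez("scene4.npz",**c); cv2.imwrite("pics/scene4.png",cv2.resize(c["color"][100:190,240:360],(800,600),interpolation=cv2.INTER_CUBIC))
E
```

```text
14.55 [ 489.71 -175.56  143.58] F [ 1.7 -5.2  1.7] M [-1.22 -0.07  0.23] gap 28.0 yaw_elbow -5.68 j6 1.26
```

View pics/scene4.png

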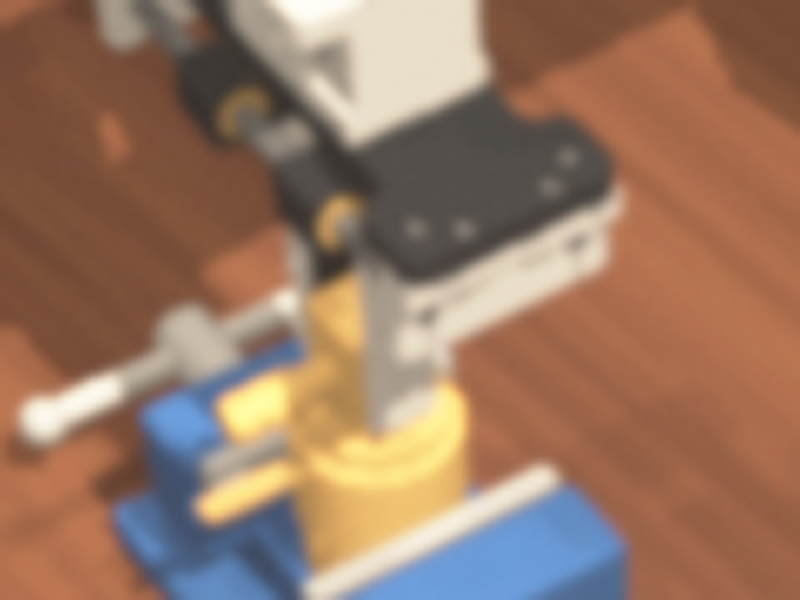

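The outlet at crop (240,410) stands parallel over the pointer, whose tip is at (205,508). I'll release and retreat.

jog_arm:
  series: [0,0,0,0,0,0,-0.2,0,0,0,0,0,0,0.2,0,0,0,0,0,0,0.2,0,0,0,0,0,0,0.2,0,0,0,0,0,0,0.2,0,0,0,0,0,0.02,0.2,0,0,0,0,0,0.05,0.2,0,0,0,0,0,0.09,0.2,0,0,0,-0.04,0.03,0.12,0.2,0,0,0,-0.09,0.07,0.13,0.2,0,0,0,-0.13,0.11,0.13,0.2,0,0,0,-0.15,0.15,0.13,0.2,0,0,0,-0.15,0.2,0.13,0.2,0,0,0,-0.15,0.2,0.13,0.2]

```text
clock: 16.35
eef_pos: [338.9, 27.3, 273.5]
eef_rot: [-2.787, 1.57, 0.258]
wrist_force: [-0.3, 0.0, 0.2]
finger_gap: 56.5
```

```bash
python3 st.py;python3 - <<'E'
from cell import manip
from h import *
o=[]
for n,(y,x) in dict(scene=(110,240),top=(230,370)).items():
    c=manip.camera(n); np.savez(n+"5.npz",**c); o.append(cv2.resize(c["color"][y:y+90,x:x+90],(400,400),interpolation=cv2.INTER_CUBIC))
cv2.imwrite("pics/fin.png",np.hstack(o)); cv2.imwrite("pics/top5.png",c["color"])
W=cloud(c); print(W[268:296:3,405:440:3,2].round().astype(int))
E
```

```text
16.35 [338.91  27.27 273.46] F [-0.3  0.   0.2] M [-0.05  0.17 -0.05] gap 56.5 yaw_elbow -5.52 j6 1.64
[[                  90                   16                   19
                    22                   19                   23
                   146                  146                  140
                    21                   85                   85]
 [                  90                   52                   19
                    17                  112                  113
                   146                  151                   17
                    25                   91                   90]
 [                  90                   55                  103
                   116                  119                  157
                   158                  163                  166
                   163                   87                   87]
 [                  92                   89                  117
                   123                  131                  158
                   162                  164                  163
                   
[... 973 characters left out ...]
      145                  147                  154
                   155                   90                   88]
 [                  87                   83                  105
                   115                  120                  119
                   118                  122                  122
                   114                   91                   88]
 [                  50                   53                   78
                   105                  112                  112
                   111                  111                   53
                    85                   85                   88]]<stdin>:7: RuntimeWarning: invalid value encountered in cast
```

View pics/fin.png

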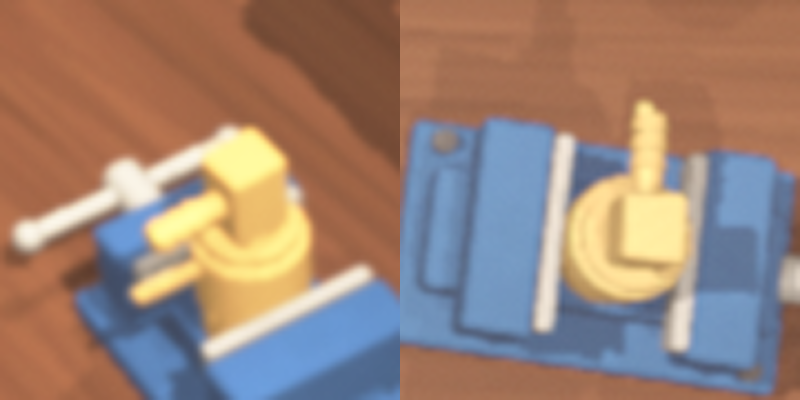

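View pics/top5.png

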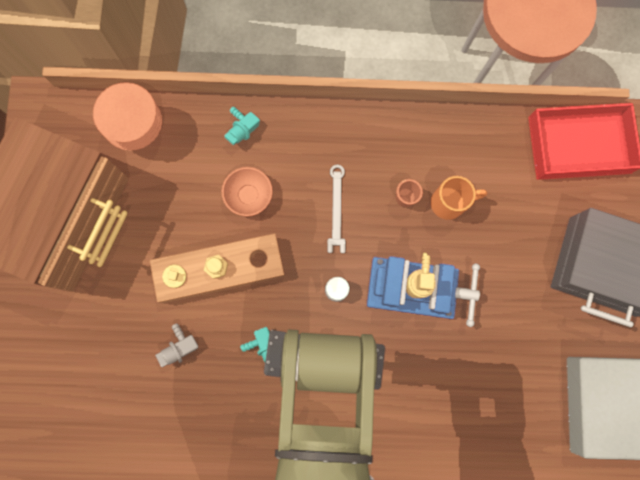

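```bash
python3 - <<'E'
from h import *
c=dict(np.load("top5.npz"))
k=lambda x,y,z: plane(c,np.array([370+(x-400)/4.444]),np.array([230+y/4.444]),z)[0,:2]
t=k(648,103,142);r=k(648,188,142); print("tip",t,"ang",np.degrees(np.arctan2(*(t-r)[::-1])))
W=cloud(c);b=np.hypot(W[...,0]-489,W[...,1]+177)<24; m=b&(W[...,2]>154); v,u=np.nonzero(m);p=plane(c,u,v,161)[:,:2]
print("block top ctr",p.mean(0),"z",W[m][:,2].mean(),cv2.minAreaRect(p.astype(np.float32)))
a=np.radians(-6.2);d=t-np.array([488.7,-176.8]); print("tip in mouth frame",d@[np.cos(a),np.sin(a)],d@[-np.sin(a),np.cos(a)])
c=dict(np.load("scene5.npz"));W=cloud(c);b=np.hypot(W[...,0]-490,W[...,1]+171)<24; m=b&(W[...,2]>156); v,u=np.nonzero(m);p=plane(c,u,v,161)[:,:2]
print("scene block",p.mean(0),W[m][:,2].mean(),cv2.minAreaRect(p.astype(np.float32)))
E
```

```text
tip [ 545.43966222 -179.28991157] ang -0.03476418208073138
block top ctr [ 488.35994007 -177.36907986] z 161.941117731182 ((488.2165222167969, -176.72837829589844), (29.114351272583008, 30.935989379882812), 89.84061431884766)
tip in mouth frame 56.67669873935969 3.65249897978926
scene block [ 491.61417989 -172.80799047] 160.20376856801792 ((491.69598388671875, -173.19784545898438), (31.661319732666016, 31.15131950378418), 1.270714521408081)
```

```bash
python3 - <<'E'
from h import *
for n,C in(("top",[488.7,-176.8]),("scene",[490.4,-171.3])):
    c=dict(np.load(n+"5.npz"));W=cloud(c);C=np.array(C)
    r=np.hypot(W[...,0]-C[0],W[...,1]-C[1]); m=(r<58)&(r>22)&(W[...,2]>134)&(W[...,2]<156)&(W[...,0]>C[0]+19)
    v,u=np.nonzero(m);p=plane(c,u,v,146)[:,:2]
    L=cv2.fitLine(p.astype(np.float32),cv2.DIST_HUBER,0,.01,.01).ravel(); print(n,len(p),"line ang",np.degrees(np.arctan2(L[1],L[0])),"from axis",np.degrees(np.arctan2(*(p.mean(0)-C)[::-1])),p.mean(0))
    im=c["color"].copy(); 
    y,x=(245,405) if n=="top" else (140,265)
    cv2.imwrite(f"pics/z{n}.png",cv2.resize(im[y:y+45,x:x+45],(600,600),interpolation=cv2.INTER_CUBIC))
E
```

```text
top 112 line ang -1.4775665 from axis -2.8794313752648883 [ 525.5191662 -178.6519271]
scene 115 line ang 10.14608 from axis -2.432691365560237 [ 529.71979383 -172.97046236]
```

View pics/ztop.png

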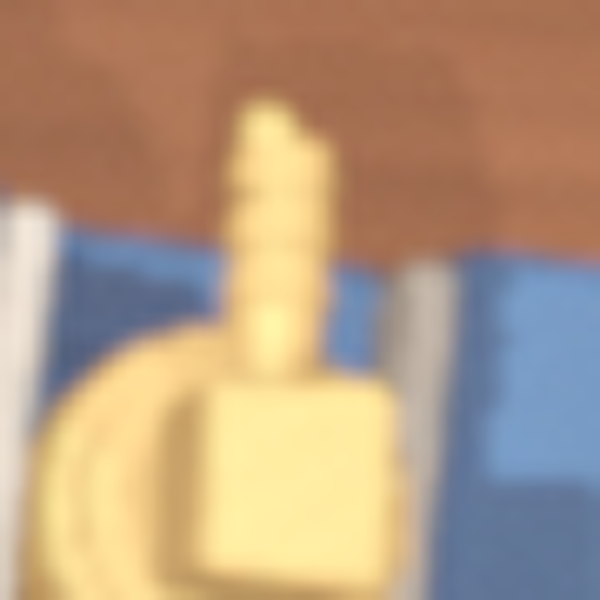

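```bash
python3 -c "
from cell import manip
print(manip.sign_off())"; python3 st.py
```

```text
the job is handed in; nothing more can be done
None
the job is handed in; nothing more can be done
```

I took the brass elbow out of the rack and lowered it lightly into the clamped fitting. It dropped in about 70° anticlockwise of the pointer, on the second try. I then screwed it clockwise to the pointer, released it, backed the arm clear and handed the job in at about 16.5 s of the 61 s; no verdict is reported.

- **Forces:** the press before it dropped in was about 10 N. The turning moment read 0.17 N m on the even part and 0.23 N m at the end. One reading in between was only 0.06 N m, taken while the arm was held still.
- **Height and position:** after release, the block's top is at 160–162 mm, which puts its centre about 28–29 mm above the rim. Its axis is within 1 to 2 mm of the mouth's in both cameras.
- **Outlet angle, where my checks disagreed:** the gripper's own angle put the outlet within 1° of the pointer. The top image after release suggests it stands about 3–4° (about 3 mm) anticlockwise of it, inside the 9 mm tolerance. The scene camera's line fit for the outlet (+10°) clashed with its own bearing from the mouth's centre (−2.4°), so I relied on the top view.
- **Camera agreement:** the two cameras differ by 2 to 5 mm in absolute position, but agree to about 1 mm on the distance from rack to fitting, which is what I used.
- **Other things:** in the last top picture the nipple, plug, spanner, mug, dish, pot and tin are where they were at the start.

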